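# Draw the sample boat out of the tube furnace with the hook rod

### The arm

A 7-joint arm with a two-finger parallel gripper is mounted at the origin on the work surface. World frame = base frame: x ahead of the robot, y to its left, z up, the work surface at z = 0. Lengths are in m, angles in rad, forces in N, time in s.
With the tool pointing down it reaches from about 0.4 to 0.9 m from the base axis. Payload 5.6 kg.
Tool frame: the origin (TCP) lies between the finger pads; the fingertips stand 19 mm ahead of it and the grasp point (between the pads) is the TCP; z points along the fingers, y is the line along which they close (so a half turn about z gives the same grasp; the last joint's range is limited). The gripper opens to 92 mm and grips with 3 to 60 N. Pads are 20 mm wide; open, the fingers measure 128 mm over their backs; the gripper's body (75 mm by 189 mm) begins 69 mm behind the grasp point.
Start: joints at [-1.187, 0.468, -0.012, 1.603, 0.006, 1.071, -0.056], TCP at [0.269, 0.592, 0.234] pointing down, gripper open.
Joint ranges: [-2.53, 2.53], [-0.31, 2.02], [-1.57, 1.55], [0.28, 2.44], [-1.29, 4.43], [0.15, 1.84], [-2.92, 2.92]. Speed limits (rad/s): [2.57, 2.57, 3.14, 3.14, 3.14, 3.14, 3.14].

### API

Orientations are given as a unit quaternion [w, x, y, z].
In Python, from workcell import ctrl gives the robot as it stands. The module is installed in compiled form; this text tells all that it offers.
- The arm moves only by the tool arm_command, never from a script. Its argument "increments" is a list of rows, each an object with "travel": the shift along the tool's x, y, z in m, a list of three; "dr": the turn, a rotation vector about the tool's x, y, z in degrees, a list of three. A call has 1 to 20 rows; each row is the pose to reach, as a shift and turn from the pose commanded when the call began, along the tool's axes at that moment; what a row does not reach only later rows make up. A row lasts 1/12 s, in which the tool goes at most 41.7 mm and 7.16 degrees, less where a joint would pass 70% of its speed; a pose out of reach is approached as far as the arm can. A call with a gripper value outside its range is refused whole. "fingers" is the gripper's target within -1 to 1 (shut at 1, half-way at 0, fully open at -1), set as the call begins (left out, the last holds). The fingers move at their own pace and stop on an object; the grip force is fixed at half the most. Time passes only in rows, so rows that repeat a pose let the fingers close. It gives the time, the measured TCP pose, the force, the opening and the grip force at its end, in the units of the state.
- ctrl.get_obs(): the state, without advancing time (a new reading comes with each control period).
- ctrl.grab_frame(name): name is "scene" or "top"; returns a dict with "image" (384x512x3 uint8, blue, green, red), "vfov" (degrees; the focal length in pixels is half the picture's height over the tangent of half this angle, whatever the lens; pixels are square), "cx", "cy" (the principal point, pixels), "dist" ([k1, k2, p1, p2, k3] as OpenCV has them; the pictures are not rectified), "eye" and "attitude" of the camera in the world. Camera axes: x right, y up, looking along -z (the intrinsics and any distortion apply to the point x, -y, -z); pixel columns grow to the right and rows downward; lengths in m; the calibration is good to about 2 mm. A picture is of the moment at which its call begins. There is no depth.
- ctrl.hand_in(): hands the job in; it is judged then, once.
Trained networks look in the newest picture that a camera, given by its name, has taken for a name from the list of things; names that differ only in an ending like _2 or _b are one class to them, and where a whole thing is asked for, a point or a joint stands for the part that bears it (a point fixed in the world has none). Each returns a list of dicts, best first, with "p" (0 to 1); they miss things now and then, are a little off and sometimes report something else, mostly with a low value. They report only what shows in the picture. A call takes as long as a camera call.
- ctrl.trace(thing, camera): "pixels" (384x512 bool, what is visible of it).
- ctrl.tip_of(thing, camera): "centre" ([x, y, z] in m, in world coordinates, good to about 4 mm: a listed point, or the origin of a listed thing).
The state is a dict: "time": time; "qpos": joint angles; "joint_vel": joint speeds; "tau": joint torques, N m; "tool_pos": TCP position; "orientation": TCP orientation; "wrist_force": force on the tool from outside, world axes, zero at the start; "moment": the same for the moment, N m; "opening": opening from 0.0 (shut) to 1.0 (fully open); "grip_force": force on a finger pad.
Only numpy, scipy, OpenCV 4.12 (cv2) and the standard library are available. Lean on these libraries where they do the work, as an engineer would, in place of code of your own. Each camera call takes 0.05 s, during which the arm holds its last target. There are 200 camera calls.

### The job

The furnace is cold: take the hook rod from the blue mat, catch the wire loop of the sample boat inside the quartz tube, and with the hook draw the boat smoothly all the way out of the tube onto the unloading shelf, without banging the hook against the furnace. Lay the hook rod back on the blue mat, then lift the boat off the shelf, keep it level, and set it down gently in the middle of the white tile. Do not reach for the boat with the fingers before it is clear of the tube, and leave the beaker, the amber jar and the vial rack standing where they are.

Things in the scene. Friction and masses are not known exactly. Their poses are not given: they have to be found in the camera images.
- furnace: Fixed tube furnace: cream chamber 260 wide, 300 long, 279 mm high (handle on top to 309) on a grey cabinet. A clear quartz tube, bore 72, outside 80 mm, runs level along its y axis, 185 mm above the bench; the open end stands 130 mm out of the chamber. Origin on the bench under the tube's open mouth, +y out of the mouth. Chamber at y -430 to -130 mm.
- tube_mouth (a point): Centre of the tube's open mouth, on the tube's axis 185 mm above the bench; +y points out of the tube along its axis, z up.
- boat_center (a point): Centre, half-way up, of the loose white ceramic boat: open trough 100 long (y), 38 wide (x), 18 mm high, walls 4 mm, flat underside, about 0.13 kg, sample bars in it. It starts inside the tube, along it, +y to the mouth, its underside 31 mm below the tube's axis, its loop 50 to 110 mm inside the mouth. It slides at a pull of about 1 N.
- boat_loop (a point): Middle of the level top bar of the boat's steel wire loop, an upright arch across the boat at its end nearest the mouth, 48 mm from boat_center along y and 22 mm above it. Wire 4 mm thick; opening 24 mm wide (x), 11 mm high between the boat's rim and the bar. While the boat is in the tube the bar lies about on the tube's axis.
- hook_grip (a point): Grip point (about the balance point) of the loose hook rod, 0.12 kg, 14 mm above its underside. Wooden handle 22 wide (x), 28 high (z), 100 mm long (y): 38 mm to -y of here, 62 to +y. A straight 5 mm steel rod goes on from it along -y, its axis 3 mm above this point, and ends in the hook. It lies on the mat on its handle's flat underside, hook down.
- hook_tip (a point): End of the hook, 166 mm to -y of hook_grip and 9.5 mm below it. There the 5 mm rod bends straight down; this point is 12.5 mm below the rod's axis, and the rounded end reaches 2.5 mm further down (15 mm below the rod's axis in all).
- mat_top (a point): Centre of the top of the blue bench mat, fixed: 90 mm (x) by 300 mm (y), 4 mm thick. The hook rod lies on it at the start, roughly along y with the hook to -y, and goes back onto it.
- tile_top (a point): Centre of the top of the white square ceramic tile, fixed, 130 by 130 mm, 8 mm thick, lying flat on the bench.
- beaker: Glass beaker, loose, 70 mm wide and 85 mm high; origin at the centre of its underside. To be left alone.
- jar: Small amber jar, loose, 52 mm wide, 62 mm high; origin at the centre of its underside. To be left alone.
- vials: White rack with eight capped vials, loose, 100 by 55 mm, 72 mm high; origin at the centre of its underside. To be left alone.
- shelf_top (a point): Centre of the top of the flat aluminium unloading shelf fixed in front of the tube's mouth: 150 mm long (y, from 3 to 153 mm beyond the mouth), 100 mm wide, top 152.5 mm above the bench, 1.4 mm below the underside of the boat as it lies in the tube; open at the sides, a 4 mm lip at its far end. Axes as the furnace's.

How it is judged:
By the outcome, as a careful person would: the job done as asked, in the order asked, and still so for the second after the job is handed in, with the robot touching nothing.
It also fails if it takes over 64 s, if anything falls off the work surface, if the arm or the gripper's body presses on something with over 40 N, if the wrist force passes 120 N, or if a joint passes its speed limit or range.

## Working session

There is one attempt and no reset: what is moved stays moved. The work goes in short steps, Python scripts to look and compute and a tool call to move; the robot and the scene stay as the last step left them, time stands still between calls to the robot, and variables do not carry over. Pictures are saved under pics/ and viewed, at most 10 in all, crops included, and the job is handed in when it is done.

Besides the shell and the picture viewer there is one more tool, called after "Call:" by a JSON object that holds its "fn" and its "kwargs", one argument or row to a line. arm_command: Moves the arm, as the interface text tells. Its arguments: {"type":"object","properties":{"increments":{"type":"array","items":{"type":"object","properties":{"travel":{"type":"array","items":{"type":"number"}},"dr":{"type":"array","items":{"type":"number"}}}}},"fingers":{"type":"number"}},"required":["increments"]}

```bash
mkdir -p pics; cat > h.py <<'E'
import numpy as np, cv2
from workcell import ctrl
from scipy.spatial.transform import Rotation as R
def q2R(q): return R.from_quat([q[1],q[2],q[3],q[0]])
def att(f):
    a=np.array(f["attitude"],float)
    return a if a.shape==(3,3) else q2R(a).as_matrix()
def K(f):
    F=192/np.tan(np.radians(f["vfov"])/2); return np.array([[F,0,f["cx"]],[0,F,f["cy"]],[0,0,1.]])
def ray(f,uv):
    p=cv2.undistortPoints(np.array([[uv]],float),K(f),np.array(f["dist"],float))[0,0]
    d=att(f)@np.array([p[0],-p[1],-1]); return np.array(f["eye"],float),d/np.linalg.norm(d)
def proj(f,P):
    c=att(f).T@(np.array(P,float)-np.array(f["eye"])); 
    return cv2.projectPoints(np.array([[c[0],-c[1],-c[2]]]),np.zeros(3),np.zeros(3),K(f),np.array(f["dist"],float))[0][0,0]
def tri(rs):
    A=np.zeros((3,3));b=np.zeros(3)
    for e,d in rs:
        M=np.eye(3)-np.outer(d,d);A+=M;b+=M@e
    return np.linalg.solve(A,b)
def onz(f,uv,z):
    e,d=ray(f,uv); return e+d*(z-e[2])/d[2]
def tool(P):  # world point -> tool axes shift from current pose
    o=ctrl.get_obs(); return q2R(o["orientation"]).inv().apply(np.array(P)-o["tool_pos"])
E
cat > a.py <<'E'
from h import *
np.set_printoptions(precision=4,suppress=True)
o=ctrl.get_obs();print(o["time"],o["tool_pos"],o["orientation"],o["opening"])
print(q2R(o["orientation"]).as_matrix())
for c in("scene","top"):
    f=ctrl.grab_frame(c);cv2.imwrite(f"pics/{c}0.png",f["image"]);print(c,f["eye"],f["vfov"],f["dist"],f["attitude"])
    for t in["furnace","tube_mouth","boat_center","boat_loop","hook_grip","hook_tip","mat_top","tile_top","shelf_top","beaker","jar","vials"]:
        r=ctrl.tip_of(t,c);print(t,[(round(x["p"],2),np.round(x["centre"],4)) for x in r[:2]])
E
python3 a.py
```

```text
0.0 [0.2689 0.5912 0.2326] [-0.0001  0.2118  0.9773 -0.0009] 0.9993572947467397
[[-0.9103  0.414  -0.0006]
 [ 0.414   0.9103 -0.0017]
 [-0.0001 -0.0018 -1.    ]]
scene [1.062  0.212  0.8218] 56.500949534875055 [0.0305 0.     0.     0.     0.    ] [0.5813 0.1854 0.2534 0.7507]
furnace [(0.98, array([ 0.5479, -0.1273,  0.002 ]))]
tube_mouth [(0.77, array([ 0.5501, -0.1264,  0.1845]))]
boat_center []
boat_loop [(0.65, array([ 0.7215,  0.0048, -0.0032]))]
hook_grip [(0.57, array([0.5783, 0.278 , 0.0156]))]
hook_tip [(0.83, array([0.5635, 0.1103, 0.0056]))]
mat_top [(0.85, array([0.5886, 0.2288, 0.0058]))]
tile_top [(0.91, array([0.4077, 0.2545, 0.0076]))]
shelf_top [(0.55, array([ 0.557 , -0.0448,  0.1552])), (0.41, array([0.58  , 0.2775, 0.0159]))]
beaker [(0.82, array([ 0.7232,  0.0024, -0.0009])), (0.72, array([0.4066, 0.2548, 0.005 ]))]
jar [(0.74, array([ 0.5131,  0.4589, -0.0008]))]
vials [(0.65, array([ 0.4023, -0.0953, -0.0044]))]
top [0.4407 0.0897 1.425 ] 43.683572261647775 [-0.0243  0.      0.      0.      0.    ] [ 0.7069  0.0368 -0.0375 -0.7053]
furnace [(0.94, array([ 0.5487, -0.1261, -0.0017])), (0.23, array([0.718 , 0.002 , 0.0029]))]
tube_mouth [(0.85, array([ 0.552 , -0.1243,  0.1837]))]
boat_center []
boat_loop []
hook_grip [(0.53, array([0.578 , 0.2758, 0.0164]))]
hook_tip [(0.88, array([0.5619, 0.1102, 0.0155]))]
mat_top [(0.8, array([0.5849, 0.2295, 0.0046]))]
tile_top [(0.67, array([0.4021, 0.2565, 0.008 ])), (0.51, array([ 0.3987, -0.0919, -0.0008]))]
shelf_top [(0.87, array([ 0.5572, -0.0459,  0.1518]))]
beaker [(0.82, array([ 0.7207,  0.    , -0.0036]))]
jar [(0.59, array([0.5111, 0.4607, 0.0014]))]
vials [(0.56, array([ 0.4035, -0.092 ,  0.0003]))]
```

```bash
python3 - <<'E'
import cv2
for c in("scene","top"):
    i=cv2.imread(f"pics/{c}0.png");cv2.imwrite(f"pics/{c}0b.png",cv2.resize(i,(800,600),interpolation=cv2.INTER_CUBIC))
E
```

```text
(no output)
```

View pics/scene0b.png

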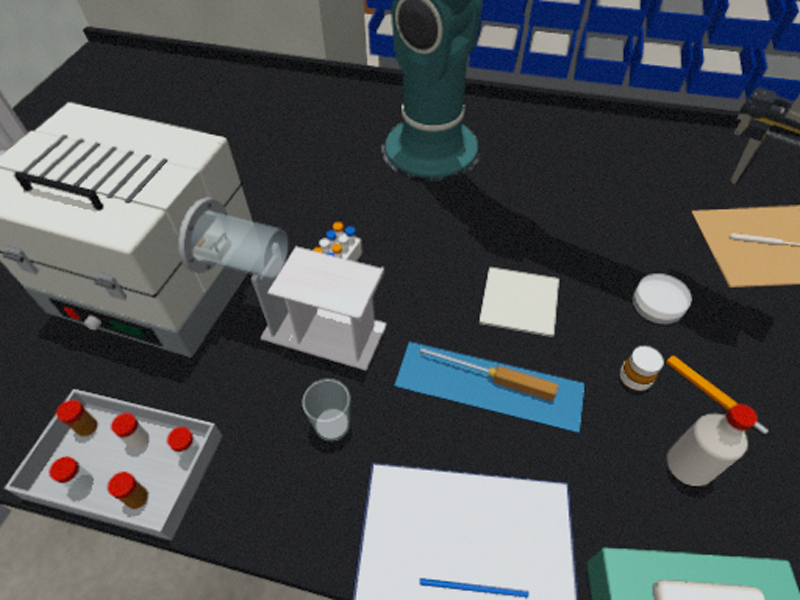

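View pics/top0b.png

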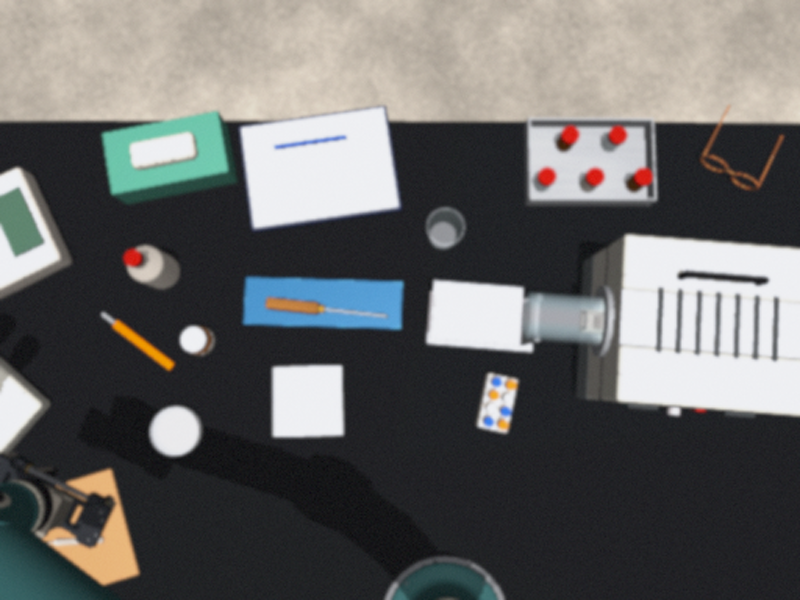

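The scene view shows the hook rod on the mat, with its handle at about (525,383) and tip at (422,351). The boat is in the tube near (212,243), and the shelf is at about (327,278). The top view agrees: handle at (293,305), tip at (385,316), and boat end at about (590,320) in the tube. I'll zoom in on the tube and measure the axis and the rod.

```bash
cat > b.py <<'E'
from h import *
np.set_printoptions(precision=4,suppress=True)
F={}
ims=[]
for c,(x,y) in(("scene",(105,115)),("top",(325,165))):
    f=F[c]=ctrl.grab_frame(c)
    cr=f["image"][y:y+75,x:x+100];ims.append(cv2.resize(cr,(800,600),interpolation=cv2.INTER_CUBIC)[::1])
    for t,z in(("hook_grip",None),("mat_top",.004),("shelf_top",.1525),("tile_top",.008),("boat_center",None)):
        r=ctrl.trace(t,c)
        if not r: print(c,t,"none");continue
        m=r[0]["pixels"];ys,xs=np.nonzero(m)
        print(c,t,r[0]["p"],m.sum(),xs.min(),xs.max(),ys.min(),ys.max())
        if t=="hook_grip": 
            np.save(f"hk_{c}.npy",m)
            P=np.array([onz(f,(u,v),.02)[:2] for u,v in zip(xs,ys)])
            vx,vy,x0,y0=cv2.fitLine(P.astype(np.float32),cv2.DIST_L2,0,.01,.01).ravel()
            s=(P-[x0,y0])@[vx,vy];print(" line",x0,y0,vx,vy,"ends",s.min(),s.max(),np.array([x0,y0])+s.min()*np.array([vx,vy]),np.array([x0,y0])+s.max()*np.array([vx,vy]))
        elif z:
            P=np.array([onz(f,(u,v),z)[:2] for u,v in zip(xs,ys)]).astype(np.float32)
            b=cv2.minAreaRect(P*1000);print(" rect",b)
rs={t:[] for t in("tube_mouth","shelf_top","hook_grip","hook_tip","tile_top","mat_top")}
for t in rs:
    R_=[]
    for c in F:
        r=ctrl.tip_of(t,c)
        if r: R_.append(ray(F[c],proj(F[c],r[0]["centre"])))
    print(t,tri(R_) if len(R_)>1 else None)
v=np.vstack([cv2.resize(ims[0],(400,300)),cv2.resize(ims[1],(400,300))])
cv2.imwrite("pics/tube1.png",v)
E
python3 b.py
```

```text
scene hook_grip 0.81 492 282 357 228 256
 line 0.5843219 0.28232387 0.1034878 0.9946307 ends -0.13833429622455565 0.05592414825006564 [0.57   0.1447] [0.5901 0.3379]
scene mat_top 0.91 3140 253 373 220 275
 rect ((593.3477783203125, 230.68682861328125), (301.3407287597656, 93.87540435791016), 88.64863586425781)
scene shelf_top 0.68 25281 0 245 66 237
 rect ((499.0211486816406, -338.9404296875), (831.367919921875, 462.66680908203125), 85.00392150878906)
scene tile_top 0.93 1676 307 356 173 214
 rect ((409.7483825683594, 256.3456726074219), (134.96652221679688, 128.830810546875), 1.4059199094772339)
scene boat_center none
top hook_grip 0.71 322 170 247 189 202
 line 0.580719 0.27052954 0.11367286 0.99351823 ends -0.1623052830409458 0.06691493722724504 [0.5623 0.1093] [0.5883 0.337 ]
top mat_top 0.63 2675 157 257 177 209
 rect ((590.59130859375, 228.49981689453125), (297.7886047363281, 91.66387176513672), 88.42594146728516)
top shelf_top 0.61 18373 274 511 150 266
 rect ((544.6682739257812, -286.1070556640625), (639.1921997070312, 302.7812805175781), 84.9599380493164)
top tile_top 0.7 1999 175 219 234 278
 rect ((403.7723693847656, 255.98565673828125), (128.8080291748047, 129.78631591796875), 0.532951831817627)
top boat_center none
tube_mouth [ 0.5413 -0.0814  0.1656]
shelf_top [ 0.5578 -0.0429  0.1607]
hook_grip [0.5797 0.2786 0.013 ]
hook_tip None
tile_top None
mat_top [0.5867 0.2299 0.0013]
```

View pics/tube1.png

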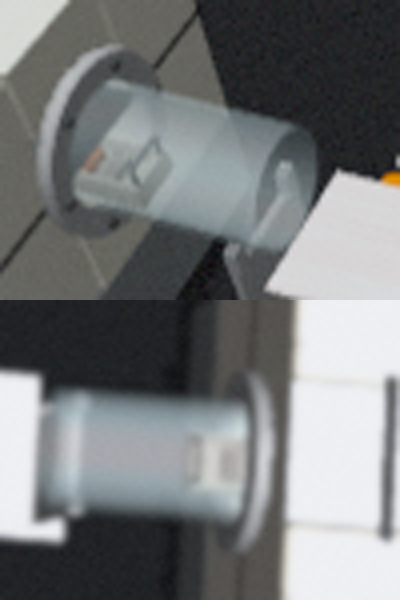

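```bash
python3 - <<'E'
from h import *
np.set_printoptions(precision=4,suppress=True)
a=ctrl.grab_frame("scene");b=ctrl.grab_frame("top")
P=tri([ray(a,(141.2,152.2)),ray(b,(372.6,205.0))]);print("loop",P)
print(onz(a,(141.2,152.2),.185),onz(b,(372.6,205),.185))
y=np.array([.0872,.9962,0]);x=np.array([.9962,-.0872,0]);M=np.array([.551,-.1255,.185])
for d in(.07,.08,.09,.1):print(d,proj(a,M-d*y),proj(b,M-d*y))
print("in tube",(P-M)@x,(P-M)@y)
# tool increments to above grip
g=np.array([.579,.277,.12]);print(tool(g),ctrl.get_obs()["time"])
g[2]=.018
print(proj(a,g),proj(b,g))
for c in(a,b):
  m=np.load("hk_scene.npy" if c is a else "hk_top.npy");ys,xs=np.nonzero(m);print(np.c_[xs,ys][np.argmax(xs)],np.c_[xs,ys][np.argmin(xs)])
E
```

```text
loop [ 0.5412 -0.221   0.1846]
[ 0.5418 -0.2222  0.185 ] [ 0.5405 -0.2196  0.185 ]
0.07 [150.8078 155.0623] [363.2203 203.2989]
0.08 [147.1932 154.0818] [367.0472 203.6407]
0.09 [143.5941 153.1054] [370.8735 203.9826]
0.1 [140.0103 152.1331] [374.6992 204.3243]
in tube -0.0014827858681741848 -0.09599747196662997
[-0.4124 -0.1582  0.1136] 2.6
[332.032  242.6719] [190.2363 196.1398]
[357 248] [282 228]
[247 201] [170 192]
```

The loop triangulates to (0.541, -0.221, 0.185), about 96 mm inside the mouth and on the axis at the expected height. Moving over the handle now.

Call:
{"fn": "arm_command", "kwargs": {
  "increments": [
    {"travel": [-0.03, -0.012, 0.0], "dr": [0, 0, 5]},
    {"travel": [-0.06, -0.024, 0.01], "dr": [0, 0, 10]},
    {"travel": [-0.09, -0.036, 0.02], "dr": [0, 0, 16]},
    {"travel": [-0.13, -0.05, 0.03], "dr": [0, 0, 22]},
    {"travel": [-0.17, -0.065, 0.04], "dr": [0, 0, 28]},
    {"travel": [-0.2, -0.08, 0.05], "dr": [0, 0, 34]},
    {"travel": [-0.24, -0.093, 0.06], "dr": [0, 0, 40]},
    {"travel": [-0.28, -0.107, 0.07], "dr": [0, 0, 46]},
    {"travel": [-0.31, -0.12, 0.08], "dr": [0, 0, 53]},
    {"travel": [-0.34, -0.132, 0.09], "dr": [0, 0, 59]},
    {"travel": [-0.38, -0.146, 0.1], "dr": [0, 0, 65]},
    {"travel": [-0.4, -0.153, 0.11], "dr": [0, 0, 71]},
    {"travel": [-0.4124, -0.1582, 0.1136], "dr": [0, 0, 71.5]},
    {"travel": [-0.4124, -0.1582, 0.1136], "dr": [0, 0, 71.5]},
    {"travel": [-0.4124, -0.1582, 0.1136], "dr": [0, 0, 71.5]}
  ]
}}

```text
time: 3.85
tool_pos: [0.5784, 0.2777, 0.1199]
orientation: [-0.001, 0.742, 0.67, -0.0]
wrist_force: [-0.5, 1.2, 0.3]
opening: 1.0
grip_force: 0.0
```

Call:
{"fn": "arm_command", "kwargs": {
  "increments": [
    {"travel": [0, 0, 0.03]},
    {"travel": [0, 0, 0.06]},
    {"travel": [0, 0, 0.08]},
    {"travel": [0, 0, 0.09]},
    {"travel": [0, 0, 0.0935]},
    {"travel": [0, 0, 0.0935]},
    {"travel": [0, 0, 0.0935]}
  ]
}}

```text
invalid input
```

Call:
{"fn": "arm_command", "kwargs": {
  "increments": [
    {"travel": [0, 0, 0]},
    {"travel": [0, 0, 0]},
    {"travel": [0, 0, 0]},
    {"travel": [0, 0, 0]},
    {"travel": [0, 0, 0]},
    {"travel": [0, 0, 0]},
    {"travel": [0, 0, 0]},
    {"travel": [0, 0, 0]},
    {"travel": [0, 0, 0]},
    {"travel": [0, 0, 0]}
  ],
  "fingers": 1
}}

```text
invalid input
```

Refused: the rows need `dr` as well.

Call:
{"fn": "arm_command", "kwargs": {
  "increments": [
    {"travel": [0, 0, 0.03], "dr": [0, 0, 0]},
    {"travel": [0, 0, 0.06], "dr": [0, 0, 0]},
    {"travel": [0, 0, 0.08], "dr": [0, 0, 0]},
    {"travel": [0, 0, 0.09], "dr": [0, 0, 0]},
    {"travel": [0, 0, 0.0935], "dr": [0, 0, 0]},
    {"travel": [0, 0, 0.0935], "dr": [0, 0, 0]},
    {"travel": [0, 0, 0.0935], "dr": [0, 0, 0]}
  ]
}}

```text
time: 4.43
tool_pos: [0.5794, 0.2783, 0.0279]
orientation: [-0.0, 0.742, 0.67, 0.001]
wrist_force: [0.5, 0.2, 0.6]
opening: 0.999
grip_force: 0.0
```

Call:
{"fn": "arm_command", "kwargs": {
  "increments": [
    {"travel": [0, 0, 0], "dr": [0, 0, 0]},
    {"travel": [0, 0, 0], "dr": [0, 0, 0]},
    {"travel": [0, 0, 0], "dr": [0, 0, 0]},
    {"travel": [0, 0, 0], "dr": [0, 0, 0]},
    {"travel": [0, 0, 0], "dr": [0, 0, 0]},
    {"travel": [0, 0, 0], "dr": [0, 0, 0]},
    {"travel": [0, 0, 0], "dr": [0, 0, 0]},
    {"travel": [0, 0, 0], "dr": [0, 0, 0]}
  ],
  "fingers": 1
}}

```text
time: 5.1
tool_pos: [0.579, 0.2769, 0.0265]
orientation: [0.0, 0.743, 0.669, -0.0]
wrist_force: [0.5, -0.2, -0.2]
opening: 0.442
grip_force: 0.0
```

Call:
{"fn": "arm_command", "kwargs": {
  "increments": [
    {"travel": [0, 0, 0], "dr": [0, 0, 0]},
    {"travel": [0, 0, 0], "dr": [0, 0, 0]},
    {"travel": [0, 0, 0], "dr": [0, 0, 0]},
    {"travel": [0, 0, 0], "dr": [0, 0, 0]},
    {"travel": [0, 0, 0], "dr": [0, 0, 0]},
    {"travel": [0, 0, 0], "dr": [0, 0, 0]}
  ],
  "fingers": 1
}}

```text
time: 5.6
tool_pos: [0.579, 0.277, 0.0265]
orientation: [0.0, 0.743, 0.669, 0.0]
wrist_force: [0.1, 0.3, -0.2]
opening: 0.239
grip_force: 30.0
```

Call:
{"fn": "arm_command", "kwargs": {
  "increments": [
    {"travel": [0, 0, -0.01], "dr": [0, 0, 0]},
    {"travel": [0, 0, -0.03], "dr": [0, 0, 0]},
    {"travel": [0, 0, -0.06], "dr": [0, 0, 0]},
    {"travel": [0, 0, -0.09], "dr": [0, 0, 0]},
    {"travel": [0, 0, -0.12], "dr": [0, 0, 0]},
    {"travel": [-0.01, 0, -0.15], "dr": [0, 0, 0]},
    {"travel": [-0.03, 0, -0.17], "dr": [0, 0, -0.5]},
    {"travel": [-0.06, 0.003, -0.1875], "dr": [0, 0, -1]},
    {"travel": [-0.09, 0.006, -0.1875], "dr": [0, 0, -1]},
    {"travel": [-0.12, 0.009, -0.1875], "dr": [0, 0, -1]},
    {"travel": [-0.15, 0.0092, -0.1875], "dr": [0, 0, -1]},
    {"travel": [-0.175, 0.0092, -0.1875], "dr": [0, 0, -1]},
    {"travel": [-0.19, 0.0092, -0.1875], "dr": [0, 0, -1]},
    {"travel": [-0.197, 0.0092, -0.1875], "dr": [0, 0, -1]},
    {"travel": [-0.197, 0.0092, -0.1875], "dr": [0, 0, -1]},
    {"travel": [-0.197, 0.0092, -0.1875], "dr": [0, 0, -1]}
  ]
}}

```text
time: 6.93
tool_pos: [0.5678, 0.0809, 0.2144]
orientation: [-0.0, 0.737, 0.676, 0.0]
wrist_force: [-0.1, 0.7, -1.7]
opening: 0.242
grip_force: 30.0
```

```bash
cat > c.py <<'E'
from h import *
np.set_printoptions(precision=4,suppress=True)
o=ctrl.get_obs();print(o["time"],o["tool_pos"],o["wrist_force"])
Rm=q2R(o["orientation"]).as_matrix();y=Rm[:,0]
tip=np.array(o["tool_pos"])+Rm[:,2]*.018-.166*y;print("pred tip",tip,"y",y)
im=[];rs=[]
for c in("scene","top"):
    f=ctrl.grab_frame(c);p=proj(f,tip);r=ctrl.tip_of("hook_tip",c)
    q=proj(f,r[0]["centre"]) if r else None
    if r: rs.append(ray(f,q))
    print(c,"pred px",p,"net",q,r[0]["p"] if r else None,r[0]["centre"] if r else None)
    x0,y0=[int(v) for v in np.clip(p-[50,37],0,[411,308])];print("crop",x0,y0)
    im.append(cv2.resize(f["image"][y0:y0+75,x0:x0+100],(500,375),interpolation=cv2.INTER_CUBIC))
if len(rs)>1: print("tri",tri(rs))
cv2.imwrite("pics/c1.png",cv2.resize(np.vstack(im),(400,600)))
E
python3 c.py
```

```text
6.9333 [0.5678 0.0809 0.2144] [-0.1092  0.6806 -1.7028]
pred tip [ 0.5535 -0.0844  0.1962] y [0.086  0.9963 0.0009]
scene pred px [191.5354 162.7532] net [189.4858 163.6808] 0.77 [0.5567, -0.0885, 0.1953]
crop 141 125
top pred px [321.2369 199.5195] net [323.4391 199.2987] 0.53 [0.5537, -0.0895, 0.2004]
crop 271 162
tri [ 0.5543 -0.0903  0.1923]
```

View pics/c1.png

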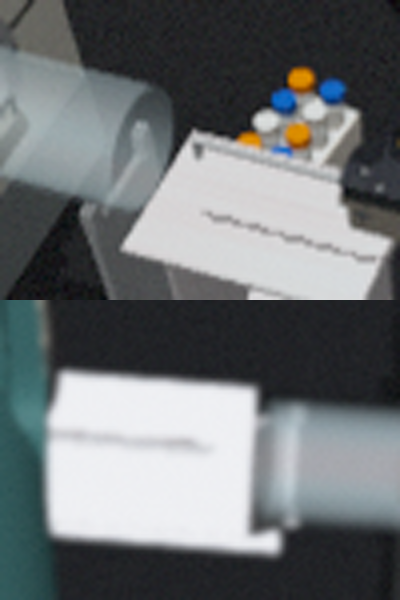

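The hook tip shows at scene px (190.5, 164) and top px (324, 199). It is on the tube axis laterally and about 5 mm further out than predicted. I'll insert 141 mm above the bar.

Call:
{"fn": "arm_command", "kwargs": {
  "increments": [
    {"travel": [-0.008, 0, 0], "dr": [0, 0, 0]},
    {"travel": [-0.02, 0, 0], "dr": [0, 0, 0]},
    {"travel": [-0.034, 0, 0], "dr": [0, 0, 0]},
    {"travel": [-0.048, 0, 0], "dr": [0, 0, 0]},
    {"travel": [-0.062, 0, 0], "dr": [0, 0, 0]},
    {"travel": [-0.076, 0, 0], "dr": [0, 0, 0]},
    {"travel": [-0.09, 0, 0], "dr": [0, 0, 0]},
    {"travel": [-0.104, 0, 0], "dr": [0, 0, 0]},
    {"travel": [-0.116, 0, 0], "dr": [0, 0, 0]},
    {"travel": [-0.126, 0, 0], "dr": [0, 0, 0]},
    {"travel": [-0.134, 0, 0], "dr": [0, 0, 0]},
    {"travel": [-0.139, 0, 0], "dr": [0, 0, 0]},
    {"travel": [-0.141, 0, 0], "dr": [0, 0, 0]},
    {"travel": [-0.141, 0, 0], "dr": [0, 0, 0]},
    {"travel": [-0.141, 0, 0], "dr": [0, 0, 0]}
  ]
}}

```text
time: 8.38
tool_pos: [0.5556, -0.0598, 0.2139]
orientation: [-0.0, 0.737, 0.676, 0.0]
wrist_force: [0.3, -0.1, -0.6]
opening: 0.237
grip_force: 30.0
```

```bash
sed -i 's/\.166\*y;/.171*y;/; s#pics/c1#pics/c2#' c.py; python3 c.py
```

```text
8.3833 [ 0.5556 -0.0598  0.2139] [ 0.2828 -0.0633 -0.5803]
pred tip [ 0.541  -0.2302  0.1959] y [0.0856 0.9963 0.0003]
scene pred px [137.1143 148.2762] net None None None
crop 87 111
top pred px [377.7195 204.487 ] net None None None
crop 327 167
```

View pics/c2.png

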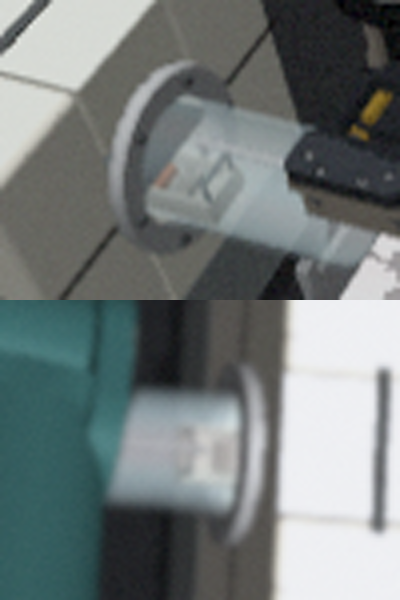

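The hook is over the boat just behind the bar, at scene crop about (203,150), with no contact force. Lowering it behind the bar.

Call:
{"fn": "arm_command", "kwargs": {
  "increments": [
    {"travel": [0, 0, 0.004], "dr": [0, 0, 0]},
    {"travel": [0, 0, 0.008], "dr": [0, 0, 0]},
    {"travel": [0, 0, 0.012], "dr": [0, 0, 0]},
    {"travel": [0, 0, 0.015], "dr": [0, 0, 0]},
    {"travel": [0, 0, 0.016], "dr": [0, 0, 0]},
    {"travel": [0, 0, 0.016], "dr": [0, 0, 0]},
    {"travel": [0, 0, 0.016], "dr": [0, 0, 0]}
  ]
}}

```text
time: 9.17
tool_pos: [0.5555, -0.0605, 0.1979]
orientation: [-0.0, 0.737, 0.676, -0.0]
wrist_force: [-0.4, -0.6, -1.6]
opening: 0.237
grip_force: 30.0
```

Call:
{"fn": "arm_command", "kwargs": {
  "increments": [
    {"travel": [0.003, 0, 0], "dr": [0, 0, 0]},
    {"travel": [0.006, 0, 0], "dr": [0, 0, 0]},
    {"travel": [0.009, 0, 0], "dr": [0, 0, 0]},
    {"travel": [0.012, 0, 0], "dr": [0, 0, 0]},
    {"travel": [0.015, 0, 0], "dr": [0, 0, 0]},
    {"travel": [0.018, 0, 0], "dr": [0, 0, 0]},
    {"travel": [0.021, 0, 0], "dr": [0, 0, 0]},
    {"travel": [0.024, 0, 0], "dr": [0, 0, 0]},
    {"travel": [0.027, 0, 0], "dr": [0, 0, 0]},
    {"travel": [0.03, 0, 0], "dr": [0, 0, 0]}
  ]
}}

```text
time: 10.0
tool_pos: [0.5582, -0.0302, 0.198]
orientation: [0.0, 0.737, 0.676, 0.0]
wrist_force: [-0.1, -1.0, -1.9]
opening: 0.239
grip_force: 30.0
```

```bash
sed -i 's#pics/c2#pics/c3#' c.py; python3 c.py
```

```text
10.0 [ 0.5582 -0.0302  0.198 ] [-0.1083 -0.9761 -1.9203]
pred tip [ 0.5434 -0.2006  0.18  ] y [ 0.0863  0.9963 -0.    ]
scene pred px [149.5634 155.6441] net None None None
crop 99 118
top pred px [364.8379 204.0376] net None None None
crop 314 167
```

View pics/c3.png

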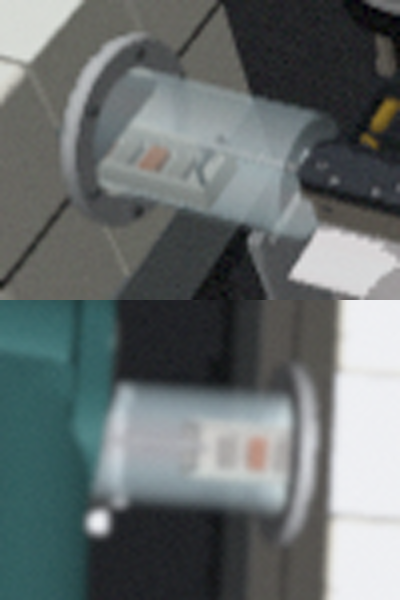

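The boat follows the hook: its orange sample has come out from the flange, at scene crop (152,158). I'll draw it the remaining 195 mm.

Call:
{"fn": "arm_command", "kwargs": {
  "increments": [
    {"travel": [0.003, 0, 0], "dr": [0, 0, 0]},
    {"travel": [0.007, 0, 0], "dr": [0, 0, 0]},
    {"travel": [0.012, 0, 0], "dr": [0, 0, 0]},
    {"travel": [0.017, 0, 0], "dr": [0, 0, 0]},
    {"travel": [0.022, 0, 0], "dr": [0, 0, 0]},
    {"travel": [0.027, 0, 0], "dr": [0, 0, 0]},
    {"travel": [0.032, 0, 0], "dr": [0, 0, 0]},
    {"travel": [0.037, 0, 0], "dr": [0, 0, 0]},
    {"travel": [0.042, 0, 0], "dr": [0, 0, 0]},
    {"travel": [0.047, 0, 0], "dr": [0, 0, 0]},
    {"travel": [0.052, 0, 0], "dr": [0, 0, 0]},
    {"travel": [0.057, 0, 0], "dr": [0, 0, 0]},
    {"travel": [0.062, 0, 0], "dr": [0, 0, 0]},
    {"travel": [0.067, 0, 0], "dr": [0, 0, 0]},
    {"travel": [0.072, 0, 0], "dr": [0, 0, 0]},
    {"travel": [0.077, 0, 0], "dr": [0, 0, 0]},
    {"travel": [0.082, 0, 0], "dr": [0, 0, 0]},
    {"travel": [0.087, 0, 0], "dr": [0, 0, 0]},
    {"travel": [0.092, 0, 0], "dr": [0, 0, 0]},
    {"travel": [0.097, 0, 0], "dr": [0, 0, 0]}
  ]
}}

```text
time: 11.87
tool_pos: [0.5666, 0.0667, 0.198]
orientation: [0.0, 0.737, 0.676, 0.0]
wrist_force: [-0.2, -0.5, -1.9]
opening: 0.235
grip_force: 30.0
```

Call:
{"fn": "arm_command", "kwargs": {
  "increments": [
    {"travel": [0.005, 0, 0], "dr": [0, 0, 0]},
    {"travel": [0.01, 0, 0], "dr": [0, 0, 0]},
    {"travel": [0.015, 0, 0], "dr": [0, 0, 0]},
    {"travel": [0.02, 0, 0], "dr": [0, 0, 0]},
    {"travel": [0.025, 0, 0], "dr": [0, 0, 0]},
    {"travel": [0.03, 0, 0], "dr": [0, 0, 0]},
    {"travel": [0.035, 0, 0], "dr": [0, 0, 0]},
    {"travel": [0.04, 0, 0], "dr": [0, 0, 0]},
    {"travel": [0.045, 0, 0], "dr": [0, 0, 0]},
    {"travel": [0.05, 0, 0], "dr": [0, 0, 0]},
    {"travel": [0.055, 0, 0], "dr": [0, 0, 0]},
    {"travel": [0.06, 0, 0], "dr": [0, 0, 0]},
    {"travel": [0.065, 0, 0], "dr": [0, 0, 0]},
    {"travel": [0.07, 0, 0], "dr": [0, 0, 0]},
    {"travel": [0.075, 0, 0], "dr": [0, 0, 0]},
    {"travel": [0.08, 0, 0], "dr": [0, 0, 0]},
    {"travel": [0.085, 0, 0], "dr": [0, 0, 0]},
    {"travel": [0.09, 0, 0], "dr": [0, 0, 0]},
    {"travel": [0.094, 0, 0], "dr": [0, 0, 0]},
    {"travel": [0.097, 0, 0], "dr": [0, 0, 0]}
  ]
}}

```text
time: 13.53
tool_pos: [0.5749, 0.1633, 0.198]
orientation: [-0.0, 0.737, 0.676, 0.0]
wrist_force: [0.5, -1.0, -0.4]
opening: 0.235
grip_force: 30.0
```

```bash
sed -i 's#pics/c3#pics/c4#' c.py; python3 c.py; python3 - <<'E'
from h import *
for c in("scene","top"):
    for t in("boat_center","boat_loop"):
        print(c,t,[(x["p"],np.round(x["centre"],4)) for x in ctrl.tip_of(t,c)[:2]])
E
```

```text
13.5333 [0.5749 0.1633 0.198 ] [ 0.4564 -0.9895 -0.4099]
pred tip [ 0.5602 -0.007   0.18  ] y [0.086  0.9963 0.    ]
scene pred px [222.5839 175.4371] net [222.4464 177.1353] 0.75 [0.564, -0.0063, 0.1784]
crop 172 138
top pred px [290.7221 197.4662] net [289.8941 196.4626] 0.48 [0.5622, -0.0044, 0.1864]
crop 240 160
tri [ 0.5633 -0.0058  0.1777]
scene boat_center [(0.91, array([ 0.5567, -0.0486,  0.1679]))]
scene boat_loop [(0.61, array([0.5642, 0.0032, 0.1837]))]
top boat_center [(0.66, array([ 0.5556, -0.0486,  0.1629]))]
top boat_loop [(0.71, array([ 5.586e-01, -2.000e-04,  1.861e-01]))]
```

View pics/c4.png

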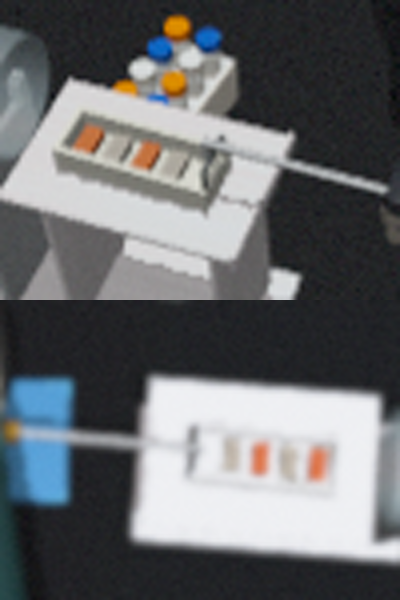

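The boat lies fully on the shelf, centre near scene crop (140,160), with the hook still inside the loop. Unhook: back 4 mm, then up, then return to the mat.

Call:
{"fn": "arm_command", "kwargs": {
  "increments": [
    {"travel": [-0.002, 0, 0], "dr": [0, 0, 0]},
    {"travel": [-0.005, 0, 0], "dr": [0, 0, 0]},
    {"travel": [-0.005, 0, 0], "dr": [0, 0, 0]},
    {"travel": [-0.005, 0, -0.006], "dr": [0, 0, 0]},
    {"travel": [-0.005, 0, -0.012], "dr": [0, 0, 0]},
    {"travel": [-0.005, 0, -0.02], "dr": [0, 0, 0]},
    {"travel": [-0.005, 0, -0.03], "dr": [0, 0, 0]},
    {"travel": [-0.005, 0, -0.04], "dr": [0, 0, 0]},
    {"travel": [0.0, 0, -0.045], "dr": [0, 0, 0.5]},
    {"travel": [0.02, -0.001, -0.045], "dr": [0, 0, 1]},
    {"travel": [0.045, -0.003, -0.045], "dr": [0, 0, 1]},
    {"travel": [0.07, -0.005, -0.045], "dr": [0, 0, 1]},
    {"travel": [0.09, -0.0057, -0.045], "dr": [0, 0, 1]},
    {"travel": [0.105, -0.0057, -0.045], "dr": [0, 0, 1]},
    {"travel": [0.1136, -0.0057, -0.03], "dr": [0, 0, 1]},
    {"travel": [0.1136, -0.0057, 0.0], "dr": [0, 0, 1]},
    {"travel": [0.1136, -0.0057, 0.03], "dr": [0, 0, 1]},
    {"travel": [0.1136, -0.0057, 0.06], "dr": [0, 0, 1]},
    {"travel": [0.1136, -0.0057, 0.09], "dr": [0, 0, 1]},
    {"travel": [0.1136, -0.0057, 0.12], "dr": [0, 0, 1]}
  ]
}}

```text
time: 15.6
tool_pos: [0.5788, 0.2752, 0.0758]
orientation: [0.0, 0.743, 0.669, -0.0]
wrist_force: [-0.2, 0.7, -1.3]
opening: 0.238
grip_force: 30.0
```

Call:
{"fn": "arm_command", "kwargs": {
  "increments": [
    {"travel": [0, 0, 0.02], "dr": [0, 0, 0]},
    {"travel": [0, 0, 0.033], "dr": [0, 0, 0]},
    {"travel": [0, 0, 0.042], "dr": [0, 0, 0]},
    {"travel": [0, 0, 0.047], "dr": [0, 0, 0]},
    {"travel": [0, 0, 0.05], "dr": [0, 0, 0]},
    {"travel": [0, 0, 0.0505], "dr": [0, 0, 0]},
    {"travel": [0, 0, 0.0505], "dr": [0, 0, 0]},
    {"travel": [0, 0, 0.0505], "dr": [0, 0, 0]}
  ]
}}

```text
time: 16.27
tool_pos: [0.5798, 0.2768, 0.0286]
orientation: [0.0, 0.743, 0.669, 0.001]
wrist_force: [-0.1, -0.1, -0.6]
opening: 0.237
grip_force: 30.0
```

Call:
{"fn": "arm_command", "kwargs": {
  "increments": [
    {"travel": [0, 0, 0.001], "dr": [0, 0, 0]},
    {"travel": [0, 0, 0.002], "dr": [0, 0, 0]},
    {"travel": [0, 0, 0.002], "dr": [0, 0, 0]},
    {"travel": [0, 0, 0.002], "dr": [0, 0, 0]}
  ]
}}

```text
time: 16.6
tool_pos: [0.5795, 0.2767, 0.0264]
orientation: [0.0, 0.743, 0.669, 0.001]
wrist_force: [-1.1, 0.1, 5.7]
opening: 0.238
grip_force: 30.0
```

Call:
{"fn": "arm_command", "kwargs": {
  "increments": [
    {"travel": [0, 0, 0], "dr": [0, 0, 0]},
    {"travel": [0, 0, 0], "dr": [0, 0, 0]},
    {"travel": [0, 0, 0], "dr": [0, 0, 0]},
    {"travel": [0, 0, 0], "dr": [0, 0, 0]},
    {"travel": [0, 0, 0], "dr": [0, 0, 0]},
    {"travel": [0, 0, 0], "dr": [0, 0, 0]},
    {"travel": [0, 0, 0], "dr": [0, 0, 0]},
    {"travel": [0, 0, 0], "dr": [0, 0, 0]}
  ],
  "fingers": -0.2
}}

```text
time: 17.27
tool_pos: [0.579, 0.2764, 0.0254]
orientation: [-0.0, 0.743, 0.669, -0.0]
wrist_force: [-0.6, 0.0, -0.1]
opening: 0.599
grip_force: 0.0
```

Call:
{"fn": "arm_command", "kwargs": {
  "increments": [
    {"travel": [0, 0, -0.015], "dr": [0, 0, 0]},
    {"travel": [0, 0, -0.04], "dr": [0, 0, 0]},
    {"travel": [0, 0, -0.08], "dr": [0, 0, 0]},
    {"travel": [0, 0, -0.12], "dr": [0, 0, 0]},
    {"travel": [-0.01, 0, -0.16], "dr": [0, 0, 0]},
    {"travel": [-0.03, 0, -0.2], "dr": [0, 0, 0]},
    {"travel": [-0.06, 0.002, -0.225], "dr": [0, 0, -0.5]},
    {"travel": [-0.1, 0.004, -0.23], "dr": [0, 0, -1]},
    {"travel": [-0.14, 0.006, -0.23], "dr": [0, 0, -1]},
    {"travel": [-0.18, 0.008, -0.23], "dr": [0, 0, -1]},
    {"travel": [-0.22, 0.01, -0.23], "dr": [0, 0, -1]},
    {"travel": [-0.255, 0.011, -0.23], "dr": [0, 0, -1]},
    {"travel": [-0.285, 0.011, -0.23], "dr": [0, 0, -1]},
    {"travel": [-0.305, 0.011, -0.23], "dr": [0, 0, -1]},
    {"travel": [-0.318, 0.011, -0.23], "dr": [0, 0, -1]},
    {"travel": [-0.3256, 0.011, -0.23], "dr": [0, 0, -1]},
    {"travel": [-0.3256, 0.011, -0.23], "dr": [0, 0, -1]},
    {"travel": [-0.3256, 0.011, -0.23], "dr": [0, 0, -1]}
  ]
}}

```text
time: 18.77
tool_pos: [0.5564, -0.0474, 0.2557]
orientation: [-0.0, 0.737, 0.676, 0.0]
wrist_force: [-0.6, -0.2, -0.4]
opening: 0.599
grip_force: 0.0
```

```bash
cat > d.py <<'E'
from h import *
import sys
np.set_printoptions(precision=4,suppress=True)
o=ctrl.get_obs();print(o["time"],o["tool_pos"])
for c in("scene","top"):
    f=ctrl.grab_frame(c)
    for t in("boat_center","boat_loop","tile_top","hook_grip","hook_tip"):
        print(c,t,[(x["p"],np.round(x["centre"],4)) for x in ctrl.tip_of(t,c)[:1]])
    if c=="scene": cv2.imwrite(sys.argv[1],cv2.resize(f["image"][100:292,110:366],(800,600),interpolation=cv2.INTER_CUBIC))
E
python3 d.py pics/d1.png
```

```text
18.7667 [ 0.5564 -0.0474  0.2557]
scene boat_center [(0.55, array([ 0.5539, -0.0451,  0.1675]))]
scene boat_loop [(0.98, array([ 0.5605, -0.0007,  0.185 ]))]
scene tile_top [(0.79, array([0.4083, 0.2537, 0.0045]))]
scene hook_grip [(0.63, array([0.5833, 0.2775, 0.0174]))]
scene hook_tip [(0.96, array([0.564 , 0.1091, 0.0059]))]
top boat_center [(0.48, array([ 0.5567, -0.0473,  0.161 ]))]
top boat_loop [(0.63, array([0.557 , 0.0014, 0.1846]))]
top tile_top [(0.75, array([0.4029, 0.2575, 0.0057]))]
top hook_grip [(0.91, array([0.5776, 0.2721, 0.0171]))]
top hook_tip [(0.55, array([0.5612, 0.1067, 0.0133]))]
```

View pics/d1.png

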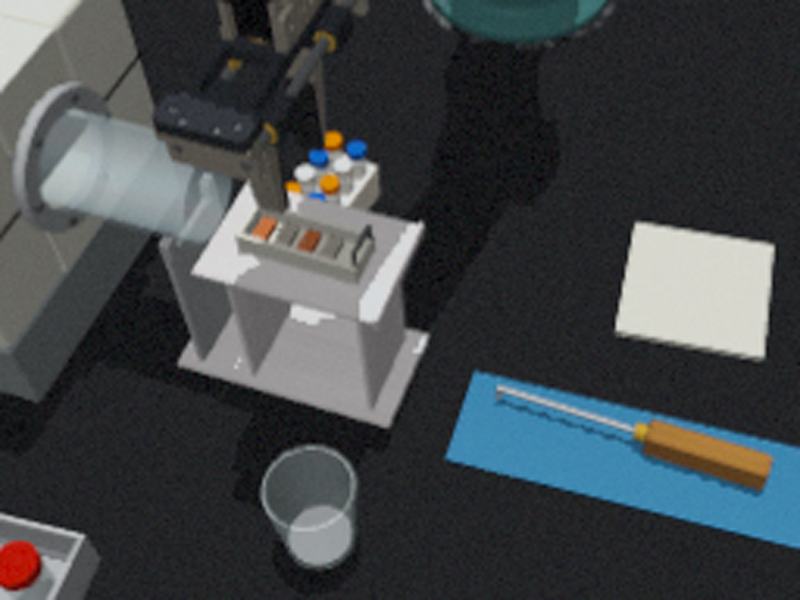

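The rod lies on the mat with its handle at about (705,455), and the boat sits level on the shelf at (310,243), straight under the gripper. Descending to grip it across its width.

Call:
{"fn": "arm_command", "kwargs": {
  "increments": [
    {"travel": [0, 0, 0.015], "dr": [0, 0, 0]},
    {"travel": [0, 0, 0.035], "dr": [0, 0, 0]},
    {"travel": [0, 0, 0.053], "dr": [0, 0, 0]},
    {"travel": [0, 0, 0.066], "dr": [0, 0, 0]},
    {"travel": [0, 0, 0.074], "dr": [0, 0, 0]},
    {"travel": [0, 0, 0.079], "dr": [0, 0, 0]},
    {"travel": [0, 0, 0.08], "dr": [0, 0, 0]},
    {"travel": [0, 0, 0.08], "dr": [0, 0, 0]},
    {"travel": [0, 0, 0.08], "dr": [0, 0, 0]}
  ]
}}

```text
time: 20.12
tool_pos: [0.5567, -0.0487, 0.1763]
orientation: [0.0, 0.737, 0.676, 0.001]
wrist_force: [0.2, -0.2, 0.3]
opening: 0.598
grip_force: 0.0
```

Call:
{"fn": "arm_command", "kwargs": {
  "increments": [
    {"travel": [0, 0, 0], "dr": [0, 0, 0]},
    {"travel": [0, 0, 0], "dr": [0, 0, 0]},
    {"travel": [0, 0, 0], "dr": [0, 0, 0]},
    {"travel": [0, 0, 0], "dr": [0, 0, 0]},
    {"travel": [0, 0, 0], "dr": [0, 0, 0]},
    {"travel": [0, 0, 0], "dr": [0, 0, 0]},
    {"travel": [0, 0, 0], "dr": [0, 0, 0]},
    {"travel": [0, 0, 0], "dr": [0, 0, 0]},
    {"travel": [0, 0, 0], "dr": [0, 0, 0]}
  ],
  "fingers": 1
}}

```text
time: 20.87
tool_pos: [0.5565, -0.0486, 0.176]
orientation: [0.0, 0.737, 0.676, 0.0]
wrist_force: [-0.7, 0.1, 5.5]
opening: 0.41
grip_force: 30.0
```

Gripped at 37.7 mm, which matches the boat's width. Lift, carry level to above the tile, and pause there.

Call:
{"fn": "arm_command", "kwargs": {
  "increments": [
    {"travel": [0, 0, -0.004], "dr": [0, 0, 0]},
    {"travel": [0, 0, -0.012], "dr": [0, 0, 0]},
    {"travel": [0, 0, -0.024], "dr": [0, 0, 0]},
    {"travel": [0, 0, -0.036], "dr": [0, 0, 0]},
    {"travel": [0, 0, -0.045], "dr": [0, 0, 0]},
    {"travel": [0.005, -0.003, -0.05], "dr": [0, 0, 0]},
    {"travel": [0.015, -0.009, -0.052], "dr": [0, 0, 0]},
    {"travel": [0.033, -0.02, -0.052], "dr": [0, 0, 0]},
    {"travel": [0.055, -0.034, -0.052], "dr": [0, 0, 0]},
    {"travel": [0.078, -0.048, -0.052], "dr": [0, 0, 0]},
    {"travel": [0.102, -0.062, -0.052], "dr": [0, 0, 0]},
    {"travel": [0.126, -0.077, -0.05], "dr": [0, 0, 0]},
    {"travel": [0.15, -0.092, -0.046], "dr": [0, 0, 0]},
    {"travel": [0.174, -0.106, -0.04], "dr": [0, 0, 0]},
    {"travel": [0.198, -0.121, -0.03], "dr": [0, 0, 0]},
    {"travel": [0.222, -0.136, -0.02], "dr": [0, 0, 0]},
    {"travel": [0.244, -0.149, -0.01], "dr": [0, 0, 0]},
    {"travel": [0.263, -0.161, 0.0], "dr": [0, 0, 0]},
    {"travel": [0.278, -0.17, 0.01], "dr": [0, 0, 0]},
    {"travel": [0.286, -0.175, 0.02], "dr": [0, 0, 0]}
  ]
}}

```text
time: 22.53
tool_pos: [0.4042, 0.2542, 0.1549]
orientation: [-0.001, 0.736, 0.677, -0.0]
wrist_force: [-0.9, -0.5, -1.6]
opening: 0.413
grip_force: 30.0
```

Call:
{"fn": "arm_command", "kwargs": {
  "increments": [
    {"travel": [0.003, -0.002, 0.012], "dr": [0, 0, 0]},
    {"travel": [0.0044, -0.0026, 0.026], "dr": [0, 0, 0]},
    {"travel": [0.0044, -0.0026, 0.042], "dr": [0, 0, 0]},
    {"travel": [0.0044, -0.0026, 0.058], "dr": [0, 0, 0]},
    {"travel": [0.0044, -0.0026, 0.072], "dr": [0, 0, 0]},
    {"travel": [0.0044, -0.0026, 0.082], "dr": [0, 0, 0]},
    {"travel": [0.0044, -0.0026, 0.088], "dr": [0, 0, 0]},
    {"travel": [0.0044, -0.0026, 0.09], "dr": [0, 0, 0]},
    {"travel": [0.0044, -0.0026, 0.09], "dr": [0, 0, 0]},
    {"travel": [0.0044, -0.0026, 0.09], "dr": [0, 0, 0]}
  ]
}}

```text
time: 23.37
tool_pos: [0.4047, 0.2562, 0.0659]
orientation: [0.0, 0.737, 0.676, 0.0]
wrist_force: [-0.1, -0.6, -1.8]
opening: 0.409
grip_force: 30.0
```

```bash
python3 - <<'E'
from h import *
np.set_printoptions(precision=4,suppress=True)
o=ctrl.get_obs();print(o["time"],o["tool_pos"],o["orientation"],o["opening"],o["grip_force"])
f=ctrl.grab_frame("scene")
print([(x["p"],np.round(x["centre"],4)) for t in("boat_center","boat_loop") for x in ctrl.tip_of(t,"scene")[:1]])
cv2.imwrite("pics/e1.png",cv2.resize(f["image"][110:260,230:430],(800,600),interpolation=cv2.INTER_CUBIC))
E
```

```text
23.3667 [0.4047 0.2562 0.0659] [0.     0.7371 0.6758 0.0004] 0.40863006923532097 29.950312972068787
[(0.7, array([0.4065, 0.2574, 0.0567])), (0.68, array([0.4081, 0.3062, 0.0712]))]
```

View pics/e1.png

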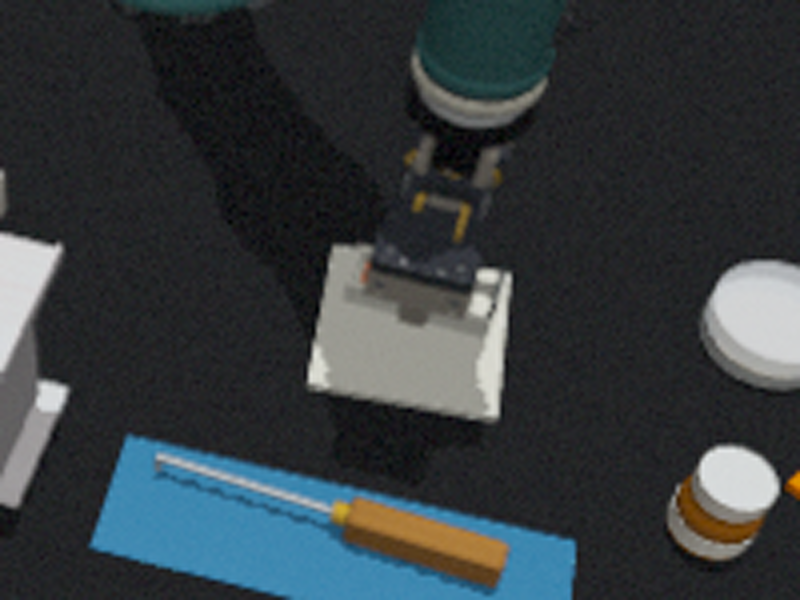

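The boat is held level over the tile (tile about (410,330), boat at (345–490, 290)). Lowering gently.

Call:
{"fn": "arm_command", "kwargs": {
  "increments": [
    {"travel": [0, 0, 0.008], "dr": [0, 0, 0]},
    {"travel": [0, 0, 0.016], "dr": [0, 0, 0]},
    {"travel": [0, 0, 0.022], "dr": [0, 0, 0]},
    {"travel": [0, 0, 0.027], "dr": [0, 0, 0]},
    {"travel": [0, 0, 0.03], "dr": [0, 0, 0]},
    {"travel": [0, 0, 0.0315], "dr": [0, 0, 0]},
    {"travel": [0, 0, 0.0325], "dr": [0, 0, 0]},
    {"travel": [0, 0, 0.033], "dr": [0, 0, 0]},
    {"travel": [0, 0, 0.033], "dr": [0, 0, 0]},
    {"travel": [0, 0, 0.033], "dr": [0, 0, 0]}
  ]
}}

```text
time: 24.35
tool_pos: [0.4045, 0.2562, 0.0327]
orientation: [0.0, 0.737, 0.676, 0.0]
wrist_force: [-0.9, 0.6, -1.0]
opening: 0.411
grip_force: 30.0
```

Call:
{"fn": "arm_command", "kwargs": {
  "increments": [
    {"travel": [0, 0, 0.0005], "dr": [0, 0, 0]},
    {"travel": [0, 0, 0.001], "dr": [0, 0, 0]},
    {"travel": [0, 0, 0.0015], "dr": [0, 0, 0]},
    {"travel": [0, 0, 0.0015], "dr": [0, 0, 0]},
    {"travel": [0, 0, 0.0015], "dr": [0, 0, 0]}
  ]
}}

```text
time: 24.77
tool_pos: [0.4044, 0.2562, 0.0315]
orientation: [-0.0, 0.737, 0.676, 0.0]
wrist_force: [-2.0, -0.3, 5.7]
opening: 0.411
grip_force: 30.0
```

Contact at 5.7 N. Opening the fingers, then rising.

Call:
{"fn": "arm_command", "kwargs": {
  "increments": [
    {"travel": [0, 0, 0], "dr": [0, 0, 0]},
    {"travel": [0, 0, 0], "dr": [0, 0, 0]},
    {"travel": [0, 0, 0], "dr": [0, 0, 0]},
    {"travel": [0, 0, 0], "dr": [0, 0, 0]},
    {"travel": [0, 0, 0], "dr": [0, 0, 0]},
    {"travel": [0, 0, 0], "dr": [0, 0, 0]}
  ],
  "fingers": 0.2
}}

```text
time: 25.27
tool_pos: [0.4044, 0.2562, 0.0315]
orientation: [-0.0, 0.737, 0.676, 0.0]
wrist_force: [-1.4, -0.2, 5.6]
opening: 0.41
grip_force: 30.0
```

Call:
{"fn": "arm_command", "kwargs": {
  "increments": [
    {"travel": [0, 0, -0.005], "dr": [0, 0, 0]},
    {"travel": [0, 0, -0.015], "dr": [0, 0, 0]},
    {"travel": [0, 0, -0.035], "dr": [0, 0, 0]},
    {"travel": [0, 0, -0.065], "dr": [0, 0, 0]},
    {"travel": [0, 0, -0.1], "dr": [0, 0, 0]},
    {"travel": [0, 0, -0.14], "dr": [0, 0, 0]},
    {"travel": [0, 0, -0.18], "dr": [0, 0, 0]},
    {"travel": [0, 0, -0.21], "dr": [0, 0, 0]},
    {"travel": [0, 0, -0.22], "dr": [0, 0, 0]},
    {"travel": [0, 0, -0.22], "dr": [0, 0, 0]},
    {"travel": [0, 0, -0.22], "dr": [0, 0, 0]}
  ]
}}

```text
time: 26.18
tool_pos: [0.4038, 0.2558, 0.2507]
orientation: [-0.0, 0.737, 0.676, -0.0]
wrist_force: [-0.6, 1.0, -2.2]
opening: 0.41
grip_force: 30.0
```

```bash
python3 d.py pics/f1.png
```

```text
26.1833 [0.4038 0.2558 0.2507]
scene boat_center [(0.65, array([0.4051, 0.2575, 0.2374]))]
scene boat_loop [(0.95, array([0.4072, 0.3055, 0.2586]))]
scene tile_top [(0.74, array([0.4048, 0.2534, 0.004 ]))]
scene hook_grip [(0.81, array([0.5809, 0.275 , 0.0156]))]
scene hook_tip [(0.66, array([0.5647, 0.1087, 0.0052]))]
top boat_center [(0.68, array([0.4025, 0.2557, 0.2342]))]
top boat_loop []
top tile_top [(0.73, array([0.4024, 0.2591, 0.006 ]))]
top hook_grip [(0.54, array([0.581 , 0.2739, 0.0152]))]
top hook_tip [(0.72, array([0.564, 0.109, 0.014]))]
```

View pics/f1.png

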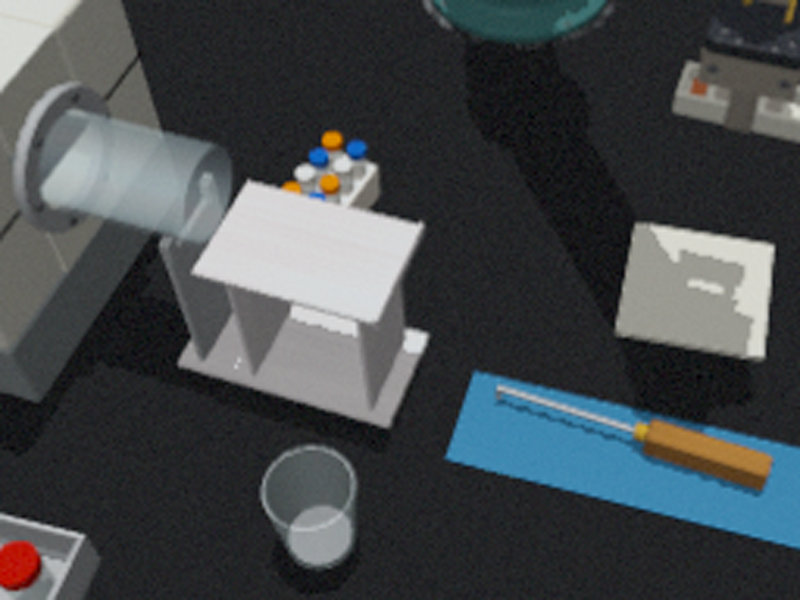

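My error: a finger target of 0.2 equals a 0.40 opening, just under the boat's 0.41, so the boat is still held, level, above the tile. I'll set it down again and open wider.

Call:
{"fn": "arm_command", "kwargs": {
  "increments": [
    {"travel": [0, 0, 0.008], "dr": [0, 0, 0]},
    {"travel": [0, 0, 0.025], "dr": [0, 0, 0]},
    {"travel": [0, 0, 0.05], "dr": [0, 0, 0]},
    {"travel": [0, 0, 0.075], "dr": [0, 0, 0]},
    {"travel": [0, 0, 0.1], "dr": [0, 0, 0]},
    {"travel": [0, 0, 0.125], "dr": [0, 0, 0]},
    {"travel": [0, 0, 0.15], "dr": [0, 0, 0]},
    {"travel": [0, 0, 0.17], "dr": [0, 0, 0]},
    {"travel": [0, 0, 0.185], "dr": [0, 0, 0]},
    {"travel": [0, 0, 0.197], "dr": [0, 0, 0]},
    {"travel": [0, 0, 0.206], "dr": [0, 0, 0]},
    {"travel": [0, 0, 0.212], "dr": [0, 0, 0]},
    {"travel": [0, 0, 0.216], "dr": [0, 0, 0]},
    {"travel": [0, 0, 0.218], "dr": [0, 0, 0]},
    {"travel": [0, 0, 0.2185], "dr": [0, 0, 0]},
    {"travel": [0, 0, 0.219], "dr": [0, 0, 0]},
    {"travel": [0, 0, 0.2195], "dr": [0, 0, 0]},
    {"travel": [0, 0, 0.2195], "dr": [0, 0, 0]},
    {"travel": [0, 0, 0.2195], "dr": [0, 0, 0]}
  ]
}}

```text
time: 28.37
tool_pos: [0.4045, 0.2563, 0.0318]
orientation: [-0.0, 0.737, 0.676, 0.0]
wrist_force: [-0.1, 0.5, -1.3]
opening: 0.405
grip_force: 30.0
```

Call:
{"fn": "arm_command", "kwargs": {
  "increments": [
    {"travel": [0, 0, 0.0003], "dr": [0, 0, 0]},
    {"travel": [0, 0, 0.0006], "dr": [0, 0, 0]},
    {"travel": [0, 0, 0.0006], "dr": [0, 0, 0]}
  ]
}}

```text
time: 28.62
tool_pos: [0.4045, 0.2562, 0.0314]
orientation: [-0.0, 0.737, 0.676, 0.0]
wrist_force: [-0.5, -1.5, 5.3]
opening: 0.411
grip_force: 30.0
```

Call:
{"fn": "arm_command", "kwargs": {
  "increments": [
    {"travel": [0, 0, 0], "dr": [0, 0, 0]},
    {"travel": [0, 0, 0], "dr": [0, 0, 0]},
    {"travel": [0, 0, 0], "dr": [0, 0, 0]},
    {"travel": [0, 0, 0], "dr": [0, 0, 0]},
    {"travel": [0, 0, 0], "dr": [0, 0, 0]},
    {"travel": [0, 0, 0], "dr": [0, 0, 0]},
    {"travel": [0, 0, 0], "dr": [0, 0, 0]}
  ],
  "fingers": -0.2
}}

```text
time: 29.2
tool_pos: [0.4043, 0.2561, 0.0309]
orientation: [0.0, 0.737, 0.676, -0.0]
wrist_force: [0.3, 0.2, -1.0]
opening: 0.601
grip_force: 0.0
```

Call:
{"fn": "arm_command", "kwargs": {
  "increments": [
    {"travel": [0, 0, -0.005], "dr": [0, 0, 0]},
    {"travel": [0, 0, -0.015], "dr": [0, 0, 0]},
    {"travel": [0, 0, -0.035], "dr": [0, 0, 0]},
    {"travel": [0, 0, -0.065], "dr": [0, 0, 0]},
    {"travel": [0, 0, -0.1], "dr": [0, 0, 0]},
    {"travel": [0, 0, -0.14], "dr": [0, 0, 0]},
    {"travel": [0, 0, -0.18], "dr": [0, 0, 0]},
    {"travel": [0, 0, -0.21], "dr": [0, 0, 0]},
    {"travel": [0, 0, -0.22], "dr": [0, 0, 0]},
    {"travel": [0, 0, -0.22], "dr": [0, 0, 0]},
    {"travel": [0, 0, -0.22], "dr": [0, 0, 0]}
  ]
}}

```text
time: 30.12
tool_pos: [0.4039, 0.2559, 0.2509]
orientation: [-0.0, 0.737, 0.676, 0.0]
wrist_force: [0.4, -0.6, 1.1]
opening: 0.601
grip_force: 0.0
```

```bash
python3 d.py pics/g1.png; python3 - <<'E'
from h import *
for c in("scene","top"):
    ctrl.grab_frame(c)
    print([(t,np.round(x["centre"],3)) for t in("beaker","jar","vials") for x in ctrl.tip_of(t,c)[:1]])
E
```

```text
30.1167 [0.4039 0.2559 0.2509]
scene boat_center [(0.95, array([0.406 , 0.2609, 0.0225]))]
scene boat_loop [(0.56, array([0.4078, 0.3059, 0.0433]))]
scene tile_top [(0.62, array([0.4064, 0.2538, 0.0055]))]
scene hook_grip [(0.77, array([0.5792, 0.2775, 0.0136]))]
scene hook_tip [(0.89, array([0.5609, 0.1062, 0.0076]))]
top boat_center [(0.74, array([0.4031, 0.2567, 0.0162]))]
top boat_loop [(0.73, array([0.5785, 0.2742, 0.0168]))]
top tile_top [(0.8, array([0.4008, 0.2589, 0.0064]))]
top hook_grip [(0.66, array([0.5776, 0.2729, 0.0153]))]
top hook_tip [(0.27, array([ 0.5503, -0.1274,  0.1854]))]
[('beaker', array([ 0.723,  0.003, -0.002])), ('jar', array([ 0.512,  0.46 , -0.001])), ('vials', array([ 0.409, -0.095, -0.006]))]
[('beaker', array([ 0.72, -0.  , -0.  ])), ('jar', array([0.51 , 0.46 , 0.002])), ('vials', array([ 0.399, -0.097, -0.002]))]
```

The boat is centred on the tile, the rod is on the mat, and the beaker, jar and vial rack haven't moved.

```bash
python3 -c "
from workcell import ctrl
print(ctrl.hand_in())"
```

```text
the job is handed in; nothing more can be done
None
```

I drew the boat out of the tube with the hook, laid the rod back on the blue mat, set the boat level in the middle of the white tile (to within a few mm) and handed the job in at about 31 s; I put the boat down twice, because the fingers didn't open wide enough the first time and lifted it off again, still level.

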